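# Fetch the small sample jar from between its neighbours and put it on the balance

### The arm

A 6-joint arm with a two-finger parallel gripper is mounted at the origin on a cart in front of the work surface, level with it; the furniture and walls round the work are solid. World frame = base frame: x ahead of the robot, y to its left, z up, the work surface at z = 0. Lengths are in m, angles in rad, forces in N, time in s.
With the tool pointing down it reaches from about 0.3 to 0.75 m from the base axis. Payload 8.5 kg.
Tool frame: the origin (TCP) lies midway between the tips of the shut fingers; the grasp point (between the pads) lies 19 mm behind it (r.grip_point_offset is the distance from the TCP to the grasp point, in m); x points along the fingers, y is the direction in which the jaws open and shut, and the axes are right-handed (so a half turn about x gives the same grasp; the last joint's range is limited). The gripper opens to 85 mm and grips with 20 to 120 N. Pads are 22 mm wide; open, the fingers measure 114 mm over their backs; the gripper's body (76 mm by 85 mm) begins 54 mm behind the grasp point. The pads swing forward as they close: fully open they stand 13 mm farther back than shut.
Start: joints at [0.974, 0.381, 1.297, -0, 1.464, -0.215], TCP at [0.205, 0.51, 0.231] pointing down, gripper open.
Joint ranges: [-3.11, 3.11], [-0.89, 2.33], [0.22, 2.48], [-1.42, 4.56], [0.17, 2.85], [-2.88, 2.88]. Speed limits (rad/s): [2.39, 2.39, 3.14, 3.14, 3.14, 3.14].

### API

Orientations are given as [roll, pitch, yaw] about the fixed x, y, z axes, in that order (R = Rz(yaw) Ry(pitch) Rx(roll)).
In Python, from rig import r gives the robot as it stands.
- The arm moves only by the tool carry_out, never from a script. Its argument "rows" is text: rows parted by semicolons, each of 7 numbers parted by spaces: the shift along the tool's x, y, z in m, then the turn, a rotation vector about the tool's x, y, z in rad, then the closure, from 0 (fully open) to 1 (shut). A call has 1 to 5 rows; each row shifts and turns the commanded pose from where the row before left it, along the tool's axes as they then stand; what a row does not reach is not made up. A row lasts 1/8 s, in which the tool goes at most 62.5 mm and 10.7 degrees, less where a joint would pass 70% of its speed; a pose out of reach is approached as far as the arm can. A call with a gripper value outside its range is refused whole. The fingers move at their own pace and stop on an object; "grip_force" is the grip in N (left out, the last holds). Time passes only in rows, so rows that do not move let the fingers close. It gives the time, the measured TCP pose, the force and the opening at its end, in the units of the state.
- r.sense(): the state, without advancing time (a new reading comes with each control period).
- r.get_image(name): name is "side" or "top" or "wrist"; returns a dict with "img" (384x512x3 uint8, red, green, blue), "range_z" (384x512 float32, m along the optical axis (not along the pixel's ray), 0 where there is no reading), "fx", "fy", "cx", "cy" (pixels), "R" (3x3) and "t" (3): a world point X has camera coordinates R X + t. Camera axes: x right, y down, z forward; pixel columns grow to the right and rows downward; lengths in m; the calibration is good to about 2 mm. A picture is of the moment at which its call begins.
- r.job_done(): hands the job in, once; it reports no verdict.
Trained networks look in a picture, given as the dict that the camera call returned (one of the last four; its "shot" number tells which), for a name from the list of things; names that differ only in an ending like _2 or _b are one class to them, and where a whole thing is asked for, a point or a joint stands for the part that bears it (a point fixed in the world has none). Each returns a list of dicts, best first, with "p" (0 to 1); they miss things now and then, are a little off and sometimes report something else, mostly with a low value. They report only what shows in the picture. A call takes as long as a camera call. They do not tell look-alikes from the thing itself.
- r.boxes_of(picture, label): "bbox" ([left, top, right, bottom] in pixels, round what is visible of it).
- r.mark_of(picture, label): "location" ([row, column] in pixels: a listed point, or the origin of a listed thing).
The state is a dict: "clock": time; "joint_positions": joint angles; "dq": joint speeds; "tau": joint torques, N m; "tcp_pos": TCP position; "tool_rot": TCP orientation; "contact_force": force on the tool from outside, world axes, zero at the start; "moment": the same for the moment, N m; "finger_gap": opening from 0.0 (shut) to 1.0 (fully open).
Only numpy, scipy, OpenCV 4.12 (cv2) and the standard library are available. Lean on these libraries where they do the work, as an engineer would, in place of code of your own. Each camera call takes 0.05 s, during which the arm holds its last target.

### The job

The small jar in the middle of the aluminium rack has to be weighed, but the large and the medium jar beside it leave no room for the fingers. First stand both of these upright in the shallow grey tray, then stand the small jar upright in the middle of the balance's round steel pan, and only then put the large and the medium jar back, each upright on the very place in the rack where it stood before. Do not tip any jar over and do not shift the beaker, the timer or the calculator.

Things in the scene. Friction and masses are not known exactly. Their poses are not given: they have to be found in the camera images.
- jar_large: White plastic jar with dark ribbed screw cap (fixed), the largest of three: body 60 mm diameter, 90 mm tall overall; the cap is 50 mm in diameter and is the top 16 mm (z 74 to 90). Loose, about 0.12 kg. Origin: centre of its underside, z up. At the start it stands at one end of the rack; which end varies. Grasp it across the rack (along the rack's x), by the upper body or the cap
- jar_medium: White plastic jar with ribbed screw cap (fixed), the middle one in size: body 52 mm diameter, 76 mm tall; the cap is 44 mm in diameter and is the top 16 mm (z 60 to 76). Loose, about 0.11 kg. Origin: centre of its underside, z up. At the start it stands at the other end of the rack. Grasp it across the rack (along the rack's x)
- jar_small: White jar with ribbed screw cap (fixed), the smallest: body 44 mm diameter, 60 mm tall; the cap is 39 mm in diameter and is the top 16 mm (z 44 to 60). Loose, about 0.1 kg. Origin: centre of its underside, z up. At the start it stands in the middle of the rack between two cheeks and between the other jars (gaps 8 to 12 mm); once they are gone take it along the rack's y
- rack: Fixed aluminium rack: base plate 94 mm (x) by 190 mm (y), top at z 6 mm. Origin: centre of the underside; z up, y along the row of jars. Three places on the row: y -60, 0 and +60 mm, x 0. Beside the middle place two upright cheeks, 4 mm thick, 42 mm long in y, at x -30 and +30 mm, tops at z 64 mm; its ends are open
- tray: Fixed shallow grey plastic tray, 110 mm (x) by 180 mm (y), wall 4 mm thick and 12 mm high, floor 4 mm thick (top of floor at z 4 mm). Origin: centre of its underside, z up. Two jars fit side by side along y, for example at y -40 and +40 mm
- balance: Fixed bench balance, white housing 120 mm (x) by 165 mm (y), 32 mm high, with a rigid round steel pan 96 mm in diameter; the pan's top is at z 40 mm and its centre at x 0, y +27 mm; a dark display lies at the -y end. Origin: centre of the underside on the work surface, z up
- steel_beaker: Bystander: open steel beaker, 68 mm diameter, 74 mm tall, loose; leave it alone. Origin: centre of its underside
- timer: Bystander: small white kitchen-type timer with a round grey dial, 44x64x62 mm, loose; leave it alone. Origin: centre of its underside
- calculator: Bystander: flat grey pocket calculator, 105x68x12 mm, loose; leave it alone. Origin: centre of its underside
Things that resemble listed ones, but are neither listed nor needed, are in the scene too. Leave any red look-alike of the jar_small alone.

How it is judged:
On the way, in this order (a step that is already met when the one before it is completed fails the run):
1. the large and the medium jar both stand upright in the grey tray, released, and the small jar still stands in the rack (x of jar_large in the frame of tray between -0.05 and 0.05 m and y of jar_large in the frame of tray between -0.085 and 0.085 m and z of each of jar_large, jar_medium in the frame of tray below 0.009 m and angle between each of jar_large, jar_medium's own z axis and vertical below 0.1 rad and x of jar_medium in the frame of tray between -0.05 and 0.05 m and y of jar_medium in the frame of tray between -0.085 and 0.085 m and contact force between the fingers and jar_large below 0.1 N and contact force between the fingers and jar_medium below 0.1 N and distance of jar_small from where it was at the start of the episode below 0.025 m), for 0.2 s.
2. the small jar stands upright on the pan, released, while the other two still stand in the tray (x of jar_small in the frame of balance between -0.015 and 0.015 m and y of jar_small in the frame of balance between 0.012 and 0.042 m and z of jar_small in the frame of balance between 0.036 and 0.044 m and angle between jar_small's own z axis and vertical below 0.1 rad and contact force between the fingers and jar_small below 0.1 N and horizontal distance between each of jar_large, jar_medium and tray below 0.1 m and z of each of jar_large, jar_medium in the frame of tray below 0.009 m), for 0.2 s.
At the end, for the whole second after the job is handed in: The small jar stands upright on the balance pan, within 15 mm of the pan's centre in x and in y; the large and the medium jar stand upright in the rack, each within 15 mm of where it stood at the start; all are released and at rest (x of jar_small in the frame of balance between -0.015 and 0.015 m and y of jar_small in the frame of balance between 0.012 and 0.042 m and z of jar_small in the frame of balance between 0.036 and 0.044 m and angle between each of jar_small, jar_large, jar_medium's own z axis and vertical below 0.1 rad and linear speed of each of jar_small, jar_large, jar_medium below 0.02 m/s and distance of each of jar_large, jar_medium from where it was at the start of the episode below 0.015 m); the robot touches nothing.
It fails at once if a jar is tipped over (more than about 35 degrees) (angle between any of jar_large, jar_medium, jar_small's own z axis and vertical above 0.6 rad).
It fails at once if the beaker, the timer or the calculator is shifted by more than 20 mm (distance of any of steel_beaker, timer, calculator from where it was at the start of the episode above 0.02 m).
It also fails if it takes over 128 s, if anything falls off the work surface, if the arm or the gripper's body presses on something with over 40 N, if the wrist force passes 120 N, or if a joint passes its speed limit or range.

## Working session

There is one attempt and no reset: what is moved stays moved. The work goes in short steps, Python scripts to look and compute and a tool call to move; the robot and the scene stay as the last step left them, time stands still between calls to the robot, and variables do not carry over. Pictures are saved under pics/ and viewed, and the job is handed in when it is done.

Besides the shell and the picture viewer there is one more tool, called as a command line: name --argument value ..., lists and objects as JSON in quotes. carry_out: Moves the arm, as the interface text tells. Its arguments: {"type":"object","properties":{"rows":{"type":"string"},"grip_force":{"type":"number"}},"required":["rows"]}

```bash
mkdir -p pics; ls; python3 - <<'E'
from rig import r
import cv2
print(r.sense())
for n in ["top","side"]:
    p=r.get_image(n)
    print(n,p['shot'],p['fx'],p['cx'],p['cy'],p['R'],p['t'])
    cv2.imwrite(f'pics/{n}0.png',p['img'][:,:,::-1])
    for l in ["jar_large","jar_medium","jar_small","rack","tray","balance","steel_beaker","timer","calculator"]:
        print(l,[(d['location'],round(d['p'],2)) for d in r.mark_of(p,l)][:4])
E
```

```text
pics
{'clock': 0.0, 'joint_positions': array([ 9.73698303e-01,  3.81175033e-01,  1.29825597e+00,  2.55966990e-05,
        1.46357774e+00, -2.15300774e-01]), 'dq': array([ 0.0015987 , -0.00012837,  0.00032901,  0.00077928, -0.00072097,
        0.00050997]), 'tau': array([-2.63486567e-03, -4.48477614e+01, -2.31269252e+01, -3.73970315e-04,
        4.93729633e-03, -5.49368380e-06]), 'tcp_pos': array([0.20475523, 0.51015684, 0.23072465]), 'tool_rot': array([-1.80406422,  1.56938001, -2.18586423]), 'contact_force': array([-0.18594571, -0.75481626, -0.4452863 ]), 'moment': array([-0.04102754, -0.00434997, -0.03569803]), 'finger_gap': 1.0012232597744355}
top 1 418.97521539095834 250.01445966783265 190.25543074675036 [[-0.08852361 -0.99605714 -0.00580955]
 [-0.97292195  0.08771475 -0.2138434 ]
 [ 0.21350983 -0.01327795 -0.97685068]] [0.20004467 0.51226378 0.87340093]
jar_large [([222.5, 224.1], 0.7), ([149.9, 319.6], 0.22)]
jar_medium [([221.9, 276.7], 0.88)]
jar_small [([218.8, 250.5], 0.86), ([270.9, 248.4], 0.66), ([278.4, 181.6], 0.65), ([223.8, 338.3], 0.2)]
rack [([222.2, 247.0], 0.82)]
[... 156 characters left out ...]
7.8], 0.98), ([137.6, 259.4], 0.57)]
side 2 379.8044842893143 256.625881086782 191.63825672902246 [[-0.99742453  0.0708874   0.01092169]
 [ 0.03541759  0.61920317 -0.78443166]
 [-0.06236906 -0.78202456 -0.62011909]] [ 0.49257579 -0.10671014  1.03706473]
jar_large [([211.1, 276.2], 0.6)]
jar_medium [([180.1, 271.8], 0.75), ([147.9, 274.0], 0.67)]
jar_small [([243.6, 333.3], 0.82), ([197.4, 322.3], 0.65)]
rack [([198.1, 272.1], 0.59), ([147.8, 276.1], 0.29)]
tray [([148.6, 276.0], 0.87)]
balance [([271.0, 263.9], 0.57), ([154.2, 205.8], 0.24)]
steel_beaker [([188.1, 188.9], 0.81)]
timer [([225.6, 189.3], 0.79)]
calculator [([152.2, 206.7], 0.66), ([146.2, 272.0], 0.45), ([225.7, 190.8], 0.19)]
```

View pics/top0.png

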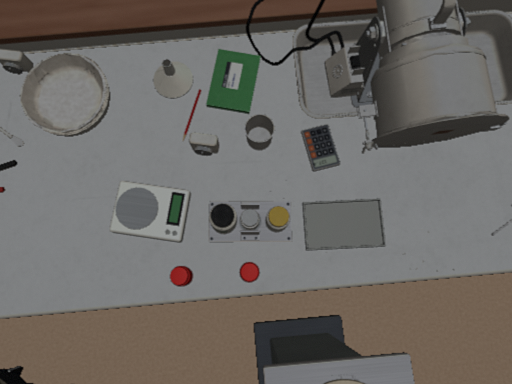

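View pics/side0.png

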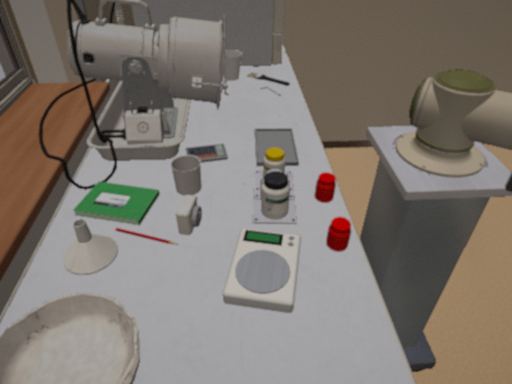

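```bash
cat > h.py <<'E'
import numpy as np, cv2
from rig import r
def cloud(p):
    z=p['range_z'].astype(float); h,w=z.shape
    u,v=np.meshgrid(np.arange(w),np.arange(h))
    c=np.stack([(u-p['cx'])/p['fx']*z,(v-p['cy'])/p['fy']*z,z],-1)
    X=(c-p['t'])@p['R']; X[z<=0]=np.nan
    return X
def ray(p,row,col,zw):
    d=p['R'].T@np.array([(col-p['cx'])/p['fx'],(row-p['cy'])/p['fy'],1]); o=-p['R'].T@p['t']
    return o+d*(zw-o[2])/d[2]
def blob(X,box,zlo,zhi):
    x0,y0,x1,y1=box; Q=X[y0:y1,x0:x1].reshape(-1,3)
    Q=Q[(Q[:,2]>zlo)&(Q[:,2]<zhi)]
    return Q
def circ(Q):
    (c,rad)=cv2.minEnclosingCircle(Q[:,:2].astype(np.float32)); return np.round(c,4),round(rad,4),np.round(Q[:,:2].mean(0),4),np.round(np.median(Q[:,2]),4),len(Q)
E
python3 - <<'E'
from h import *
np.set_printoptions(suppress=True)
p=r.get_image("top");X=cloud(p)
for n,b,lo,hi in [("large",(200,190,240,235),.088,.104),("med",(262,200,295,235),.074,.092),("small",(236,200,264,235),.055,.076),("beaker",(240,110,278,152),.06,.09),("red1",(236,258,264,286),.05,.075),("red2",(165,260,197,290),.05,.075),("pan",(108,180,165,235),.0365,.05),("timer",(185,125,222,160),.05,.08)]:
    print(n,circ(blob(X,b,lo,hi)))
for n,b,lo,hi in [("bal",(100,170,200,250),.022,.05),("tray",(290,190,395,260),.006,.025),("rack",(200,190,300,250),.003,.015),("calc",(295,115,345,175),.006,.02)]:
    Q=blob(X,b,lo,hi); print(n,len(Q),cv2.minAreaRect(Q[:,:2].astype(np.float32)))
print(X[150:160,180][:,2], X[250,250],X[226,340],X[195,350], X[200:240:4,345,2])
E
```

```text
large (array([0.4717, 0.2164]), 0.0251, array([0.4713, 0.2164]), np.float64(0.0963), 437)
med (array([0.4605, 0.0981]), 0.022, array([0.4602, 0.0984]), np.float64(0.0829), 330)
small (array([0.4663, 0.1592]), 0.0371, array([0.4672, 0.1602]), np.float64(0.0654), 349)
beaker (array([0.6653, 0.1199]), 0.0344, array([0.6719, 0.1195]), np.float64(0.0719), 201)
red1 (array([0.3512, 0.1695]), 0.0196, array([0.3511, 0.1702]), np.float64(0.06), 253)
red2 (array([0.357 , 0.3199]), 0.0193, array([0.3564, 0.3196]), np.float64(0.0599), 257)
pan (array([0.5197, 0.4094]), 0.0532, array([0.5136, 0.4091]), np.float64(0.0403), 1390)
timer (array([0.6552, 0.249 ]), 0.0331, array([0.6518, 0.2487]), np.float64(0.0613), 376)
bal 3793 ((0.5078521370887756, 0.3827183246612549), (0.16538968682289124, 0.12055225670337677), 76.38322448730469)
tray 1229 ((0.4465544819831848, -0.04924297332763672), (0.2355121523141861, 0.13966958224773407), 83.6412582397461)
rack 1767 ((0.4718007743358612, 0.16050417721271515), (0.2315417230129242, 0.13756267726421356), 84.92573547363281)
calc 1227 ((0.6270081996917725, -0.018647830933332443), (0.10595964640378952, 0.07957912981510162), 9.69926643371582)
[ 0.00023385  0.00139617 -0.00099136 -0.00144414  0.00260835  0.00429081
 -0.0024294  -0.00033853 -0.00005836  0.00019015] [ 0.40132767  0.1652143  -0.00208186] [ 0.43721096 -0.04611014  0.00243138] [ 0.50777255 -0.07963447  0.00061806] [0.01221876 0.0033915  0.00523741 0.00529627 0.00389432 0.00205459
 0.00629858 0.00614494 0.00759725 0.00409186]
```

```bash
python3 - <<'E'
from h import *
p=r.get_image("top")
im=p['img'][180:290,100:400,::-1]
cv2.imwrite('pics/topz.png',cv2.resize(im,(798,292),interpolation=cv2.INTER_CUBIC))
w=r.get_image("wrist");cv2.imwrite('pics/w0.png',w['img'][:,:,::-1])
print(w['R'],w['t'],-w['R'].T@w['t'])
E
```

```text
[[ 3.72663580e-01  9.27966460e-01 -3.25110813e-04]
 [ 8.79464508e-01 -3.53073774e-01  3.19188172e-01]
 [ 2.96081130e-01 -1.19235730e-01 -9.47691303e-01]] [-0.55003341 -0.04241873  0.38122918] [0.12940842 0.54089175 0.37464832]
```

View pics/topz.png

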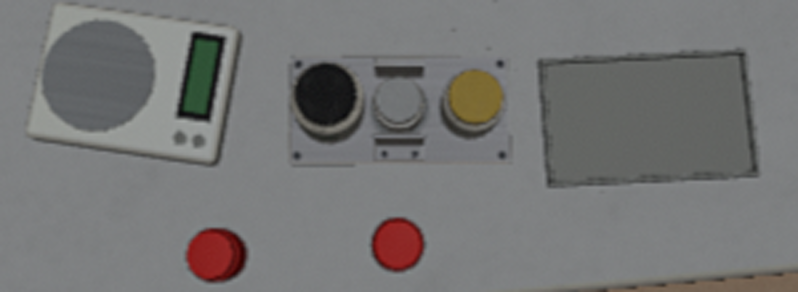

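View pics/w0.png

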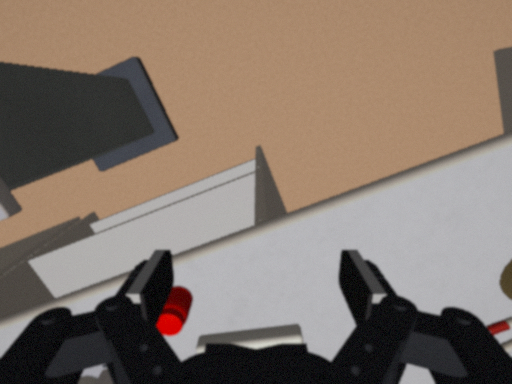

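```bash
cat >> h.py <<'E'
from scipy.spatial.transform import Rotation as Ro
def curR(s): return Ro.from_euler('xyz',s['tool_rot'])
def go(pos,yaw,s=None):
    "delta in tool axes; yaw = world angle of tool y, tool x down"
    s=s or r.sense(); R=curR(s)
    c,sn=np.cos(yaw),np.sin(yaw)
    y=np.array([c,sn,0]);x=np.array([0,0,-1.]);z=np.cross(x,y)
    T=Ro.from_matrix(np.stack([x,y,z],1))
    d=R.inv().apply(np.array(pos)-s['tcp_pos']); w=(R.inv()*T).as_rotvec()
    np.set_printoptions(suppress=True)
    y0=R.as_matrix()[:,1]
    print('tcp',s['tcp_pos'].round(4),'yawdeg',np.degrees(np.arctan2(y0[1],y0[0])).round(2),'t',round(s['clock'],2),'q6',s['joint_positions'][5].round(2),'gap',round(s['finger_gap'],3),'F',s['contact_force'].round(1))
    print('shift',d.round(4),'turn',w.round(4), 'deg',np.degrees(w).round(1))
E
python3 - <<'E'
from h import *
p=r.get_image("top")
c=[ (180+b/2.66, 100+a/2.66) for a,b in [(540,60),(745,50),(757,177),(548,187)]]
P=np.array([ray(p,*k,.012)[:2] for k in c]);print(P,P.mean(0),cv2.minAreaRect(P.astype(np.float32)))
s=r.sense();print(curR(s).as_matrix().round(3))
go([.4717,.2164,.2],np.radians(-5.4)); go([.4717,.2164,.2],np.radians(180-5.4))
E
```

```text
[[ 0.49772342  0.03367553]
 [ 0.49055452 -0.14461777]
 [ 0.38099574 -0.13777625]
 [ 0.38838448  0.03956359]] [ 0.43941454 -0.05228872] ((0.43946951627731323, -0.05252707004547119), (0.17976857721805573, 0.10974860191345215), 87.61419677734375)
[[-0.     0.373  0.928]
 [-0.     0.928 -0.373]
 [-1.    -0.    -0.   ]]
tcp [0.2049 0.5104 0.2313] yawdeg 68.12 t 1.2 q6 -0.22 gap 0.999 F [-0.4  0.2 -0.6]
shift [ 0.0313 -0.1734  0.3571] turn [ 1.2832 -0.      0.    ] deg [73.5 -0.   0. ]
tcp [0.2049 0.5104 0.2313] yawdeg 68.12 t 1.2 q6 -0.22 gap 0.999 F [-0.4  0.2 -0.6]
shift [ 0.0313 -0.1734  0.3571] turn [-1.8584 -0.     -0.    ] deg [-106.5   -0.    -0. ]
```

carry_out --rows "0 -0.0248 0.051 0 0 0 0; 0 -0.0248 0.051 0 0 0 0; 0 -0.0248 0.051 0 0 0 0; 0 -0.0248 0.051 0 0 0 0; 0 -0.0248 0.051 0 0 0 0" --grip_force 30

```text
clock: 1.82
tcp_pos: [0.3964, 0.2988, 0.2315]
tool_rot: [0.895, 1.57, 0.513]
contact_force: [1.2, 0.5, 0.2]
finger_gap: 0.999
```

carry_out --rows "0 -0.0248 0.051 0 0 0 0; 0 -0.0248 0.051 0 0 0 0; 0 0 0 0.18 0 0 0; 0 0 0 0.18 0 0 0; 0 0 0 0.18 0 0 0"

```text
clock: 2.45
tcp_pos: [0.4716, 0.2161, 0.2313]
tool_rot: [-2.446, 1.571, 2.909]
contact_force: [-0.5, -0.1, -0.2]
finger_gap: 1.001
```

carry_out --rows "0 0 0 0.18 0 0 0; 0 0 0 0.18 0 0 0; 0 0 0 0.18 0 0 0; 0 0 0 0.18 0 0 0; 0 0 0 0.02 0 0 0"

```text
clock: 3.08
tcp_pos: [0.4715, 0.2163, 0.2314]
tool_rot: [2.016, 1.571, 0.354]
contact_force: [0.0, 0.5, -1.0]
finger_gap: 0.998
```

```bash
python3 - <<'E'
from h import *
go([.4717,.2164,.2],np.radians(-5.4))
w=r.get_image("wrist");cv2.imwrite('pics/w1.png',w['img'][:,:,::-1])
X=cloud(w)
v=np.isfinite(X[...,2])
for n,lo,hi,c,rr in [("large",.090,.102,(.4717,.2164),.035),("med",.078,.086,(.4605,.0981),.03),("small",.061,.07,(.466,.157),.021)]:
    Q=X[v];Q=Q[(Q[:,2]>lo)&(Q[:,2]<hi)&(np.hypot(*(Q[:,:2]-c).T)<rr)]
    if len(Q)>5: print(n,circ(Q))
E
```

```text
tcp [0.4715 0.2163 0.2314] yawdeg -5.18 t 3.08 q6 0.29 gap 0.998 F [ 0.   0.5 -1. ]
shift [ 0.0314  0.0002 -0.0001] turn [ 0.0038 -0.     -0.0001] deg [ 0.2 -0.  -0. ]
large (array([0.4737, 0.2171]), 0.0251, array([0.4736, 0.2184]), np.float64(0.0969), 1877)
med (array([0.4625, 0.0988]), 0.0221, array([0.4627, 0.1005]), np.float64(0.0831), 987)
small (array([0.4681, 0.1599]), 0.0191, array([0.4678, 0.1602]), np.float64(0.0664), 728)
```

View pics/w1.png

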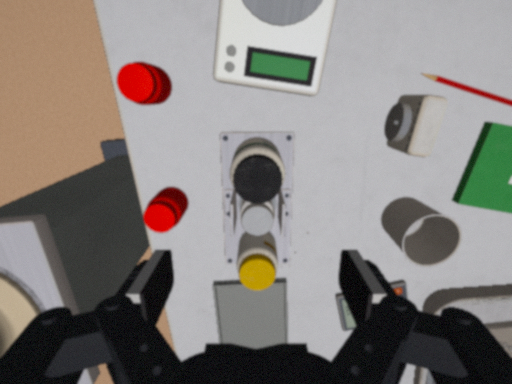

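carry_out --rows "0.05 0.001 -0.0003 0 0 0 0; 0.05 0 0 0 0 0 0; 0.05 0 0 0 0 0 0; 0.03 0 0 0 0 0 0; 0.01 0 0 0 0 0 0"

```text
clock: 3.75
tcp_pos: [0.472, 0.2163, 0.04]
tool_rot: [-1.284, 1.568, -2.943]
contact_force: [0.7, 0.3, 0.2]
finger_gap: 1.001
```

carry_out --rows "0 0 0 0 0 0 0.6; 0 0 0 0 0 0 1; 0 0 0 0 0 0 1; 0 0 0 0 0 0 1; 0 0 0 0 0 0 1" --grip_force 30

```text
clock: 4.38
tcp_pos: [0.4733, 0.2167, 0.0426]
tool_rot: [1.864, 1.568, 0.202]
contact_force: [-0.6, 0.3, 7.5]
finger_gap: 0.678
```

```bash
python3 - <<'E'
from h import *
go([.4378,-.0925,.2],np.radians(-5.4))
w=r.get_image("wrist");cv2.imwrite('pics/w2.png',w['img'][:,:,::-1])
E
```

```text
tcp [0.4733 0.2167 0.0426] yawdeg -5.19 t 4.38 q6 0.29 gap 0.678 F [-0.6  0.3  7.5]
shift [-0.1576 -0.007   0.311 ] turn [ 0.0036 -0.0008 -0.0027] deg [ 0.2 -0.  -0.2]
```

View pics/w2.png

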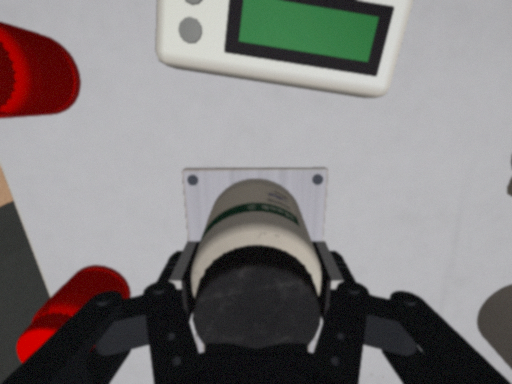

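carry_out --rows "-0.01 0 0 0 0 0 1; -0.03 0 0 0 0 0 1; -0.05 0 0 0 0 0 1; -0.05 0 0 0 0 0 1; -0.02 0 0 0 0 0 1"

```text
clock: 5.05
tcp_pos: [0.473, 0.2166, 0.2049]
tool_rot: [1.862, 1.566, 0.201]
contact_force: [0.3, -0.0, -1.8]
finger_gap: 0.677
```

carry_out --rows "0 0 0.02 0 0 0 1; 0 -0.0015 0.045 0 0 0 1; 0 -0.0015 0.05 0 0 0 1; 0 -0.0015 0.05 0 0 0 1; 0 -0.0015 0.05 0 0 0 1"

```text
clock: 5.68
tcp_pos: [0.4464, 0.0015, 0.202]
tool_rot: [1.315, 1.57, -0.346]
contact_force: [1.2, -0.5, -0.3]
finger_gap: 0.678
```

carry_out --rows "0 0 0.045 0 0 0 1; 0 0 0.03 0 0 0 1; 0 0 0.02 0 0 0 1; 0 0 0 0 0 0 1; 0 0 0 0 0 0 1"

```text
clock: 6.3
tcp_pos: [0.4382, -0.0911, 0.2016]
tool_rot: [2.791, 1.571, 1.13]
contact_force: [0.6, 0.2, -0.5]
finger_gap: 0.68
```

```bash
python3 - <<'E'
from h import *
go([.4378,-.0925,.042],np.radians(-5.2))
w=r.get_image("top");cv2.imwrite('pics/t3.png',w['img'][:,:,::-1])
w=r.get_image("side");cv2.imwrite('pics/s3.png',w['img'][:,:,::-1])
E
```

```text
tcp [ 0.4382 -0.0911  0.2016] yawdeg -5.2 t 6.3 q6 -0.38 gap 0.68 F [ 0.6  0.2 -0.5]
shift [ 0.1596 -0.0003  0.0014] turn [-0.     -0.0002 -0.0001] deg [-0. -0. -0.]
```

View pics/s3.png

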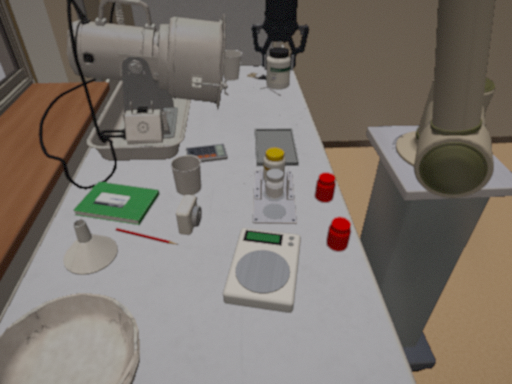

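carry_out --rows "0.03 0 0.0013 0 0 0 1; 0.05 0 0 0 0 0 1; 0.045 0 0 0 0 0 1; 0.02 0 0 0 0 0 1; 0.009 0 0 0 0 0 1"

```text
clock: 7.02
tcp_pos: [0.4382, -0.0923, 0.0465]
tool_rot: [-1.978, 1.569, 2.644]
contact_force: [0.5, -0.7, -0.2]
finger_gap: 0.678
```

carry_out --rows "0.003 0 0 0 0 0 1; 0.002 0 0 0 0 0 1; 0 0 0 0 0 0 1"

```text
clock: 7.4
tcp_pos: [0.4385, -0.0931, 0.0428]
tool_rot: [1.171, 1.57, -0.491]
contact_force: [-1.0, 0.0, -1.1]
finger_gap: 0.684
```

carry_out --rows "0.0015 0 0 0 0 0 1; 0 0 0 0 0 0 1"

```text
clock: 7.65
tcp_pos: [0.4383, -0.093, 0.0409]
tool_rot: [1.311, 1.571, -0.351]
contact_force: [-0.4, -0.3, -1.4]
finger_gap: 0.679
```

carry_out --rows "0 0 0 0 0 0 0.3; 0 0 0 0 0 0 0; 0 0 0 0 0 0 0; 0 0 0 0 0 0 0"

```text
clock: 8.15
tcp_pos: [0.4383, -0.093, 0.0408]
tool_rot: [0.989, 1.571, -0.672]
contact_force: [-0.2, -0.6, -0.3]
finger_gap: 1.003
```

carry_out --rows "-0.03 0 0 0 0 0 0; -0.05 0 0 0 0 0 0; -0.05 0 0 0 0 0 0; -0.03 0 0 0 0 0 0; 0 0 0 0 0 0 0"

```text
clock: 8.78
tcp_pos: [0.439, -0.0933, 0.2026]
tool_rot: [1.189, 1.566, -0.473]
contact_force: [0.4, -0.3, -0.5]
finger_gap: 0.999
```

```bash
python3 - <<'E'
from h import *
go([.4615,.0985,.2],np.radians(-5.2))
w=r.get_image("top");cv2.imwrite('pics/t4.png',w['img'][:,:,::-1])
X=cloud(w);v=np.isfinite(X[...,2])
for n,lo,hi,c,rr in [("large",.088,.102,(.4378,-.0925),.035),("med",.078,.086,(.4605,.0981),.03),("small",.061,.07,(.466,.157),.021)]:
    Q=X[v];Q=Q[(Q[:,2]>lo)&(Q[:,2]<hi)&(np.hypot(*(Q[:,:2]-c).T)<rr)]
    if len(Q)>5: print(n,circ(Q))
w=r.get_image("side");cv2.imwrite('pics/s4.png',w['img'][:,:,::-1])
w=r.get_image("wrist");cv2.imwrite('pics/w4.png',w['img'][:,:,::-1])
E
```

```text
tcp [ 0.439  -0.0933  0.2026] yawdeg -5.21 t 8.78 q6 -0.38 gap 0.999 F [ 0.4 -0.3 -0.5]
shift [ 0.0023  0.005  -0.193 ] turn [-0.0001  0.0017 -0.0042] deg [-0.   0.1 -0.2]
large (array([ 0.4374, -0.0929]), 0.0252, array([ 0.4366, -0.0915]), np.float64(0.0945), 439)
med (array([0.4609, 0.0979]), 0.022, array([0.4602, 0.0981]), np.float64(0.0828), 316)
small (array([0.4664, 0.1594]), 0.0189, array([0.4664, 0.1592]), np.float64(0.0658), 228)
```

View pics/s4.png

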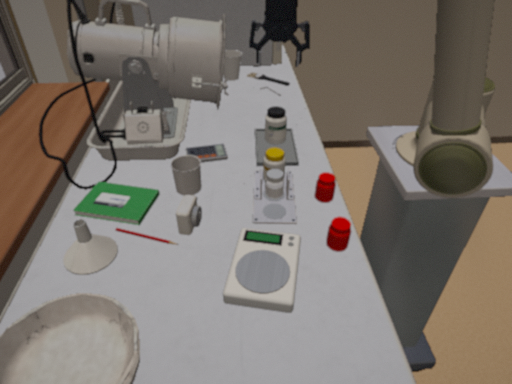

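View pics/w4.png

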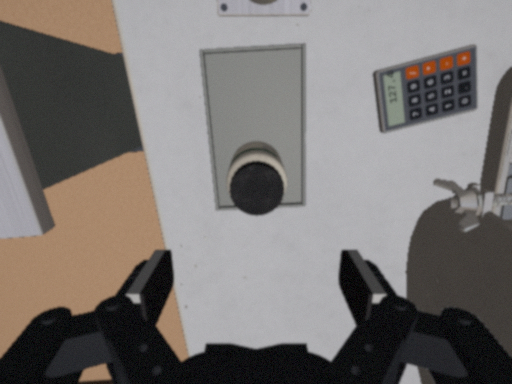

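carry_out --rows "0 0.001 -0.04 0 0 0 0; 0 0.001 -0.05 0 0 0 0; 0 0.001 -0.05 0 0 0 0; 0 0.001 -0.04 0 0 0 0; 0 0.001 -0.013 0 0 0 0"

```text
clock: 9.55
tcp_pos: [0.4603, 0.1005, 0.1996]
tool_rot: [-1.549, 1.568, 3.075]
contact_force: [-0.0, -0.4, -0.4]
finger_gap: 1.003
```

carry_out --rows "0.04 0 0 0 0 0 0; 0.05 0 0 0 0 0 0; 0.03 0 0 0 0 0 0; 0 0 0 0 0 0 0"

```text
clock: 10.05
tcp_pos: [0.4595, 0.0981, 0.0789]
tool_rot: [-1.491, 1.565, 3.13]
contact_force: [-0.4, 0.0, 0.6]
finger_gap: 0.998
```

```bash
python3 - <<'E'
from h import *
go([.4617,.0985,.033],np.radians(-5.2))
E
```

```text
tcp [0.4595 0.0981 0.0789] yawdeg -5.26 t 10.05 q6 0.05 gap 0.998 F [-0.4  0.   0.6]
shift [ 0.0458  0.0024 -0.0006] turn [-0.001   0.0005  0.0057] deg [-0.1  0.   0.3]
```

carry_out --rows "0.025 0.002 -0.0005 0 0 0 0; 0.02 0 0 0 0 0 0; 0 0 0 0 0 0 0.5; 0 0 0 0 0 0 1; 0 0 0 0 0 0 1"

```text
clock: 10.68
tcp_pos: [0.4636, 0.0989, 0.0373]
tool_rot: [1.537, 1.568, -0.125]
contact_force: [-2.3, -0.8, 6.5]
finger_gap: 0.592
```

carry_out --rows "0 0 0 0 0 0 1; 0 0 0 0 0 0 1; 0 0 0 0 0 0 1; 0 0 0 0 0 0 1"

```text
clock: 11.18
tcp_pos: [0.4636, 0.0989, 0.0372]
tool_rot: [1.533, 1.568, -0.128]
contact_force: [-1.3, -0.3, 7.0]
finger_gap: 0.592
```

```bash
python3 - <<'E'
from h import *
go([.4411,-.0125,.2],np.radians(-5.2))
w=r.get_image("wrist");cv2.imwrite('pics/w5.png',w['img'][:,:,::-1])
E
```

```text
tcp [0.4636 0.0989 0.0372] yawdeg -5.21 t 11.18 q6 0.05 gap 0.592 F [-1.3 -0.3  7. ]
shift [-0.1628 -0.0118  0.113 ] turn [-0.0002  0.0001 -0.0025] deg [-0.   0.  -0.1]
```

View pics/w5.png

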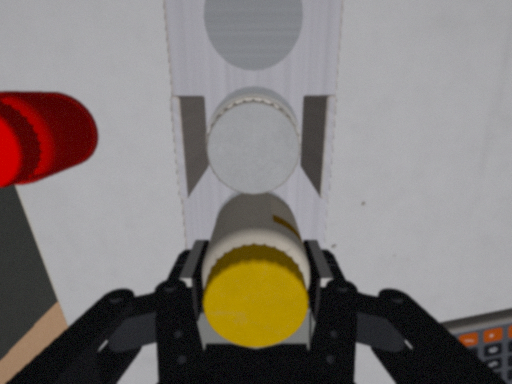

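carry_out --rows "-0.01 0 0 0 0 0 1; -0.03 0 0 0 0 0 1; -0.04 0 0 0 0 0 1; -0.02 0 0 0 0 0 1; 0 0 0 0 0 0 1"

```text
clock: 11.85
tcp_pos: [0.4634, 0.0991, 0.1375]
tool_rot: [1.63, 1.567, -0.032]
contact_force: [-0.1, 0.1, -1.3]
finger_gap: 0.593
```

carry_out --rows "0 -0.003 0.02 0 0 0 1; 0 -0.003 0.035 0 0 0 1; 0 -0.003 0.035 0 0 0 1; 0 -0.003 0.02 0 0 0 1; 0 0 0.003 0 0 0 1"

```text
clock: 12.48
tcp_pos: [0.4401, -0.013, 0.1352]
tool_rot: [-1.805, 1.569, 2.814]
contact_force: [-1.1, 0.7, -0.3]
finger_gap: 0.587
```

carry_out --rows "0.03 0 0 0 0 0 1; 0.04 0 0 0 0 0 1; 0.02 0 0 0 0 0 1; 0 0 0 0 0 0 1; 0 0 0 0 0 0 1"

```text
clock: 13.1
tcp_pos: [0.441, -0.0121, 0.0464]
tool_rot: [1.445, 1.57, -0.216]
contact_force: [0.1, 0.7, -0.2]
finger_gap: 0.589
```

```bash
python3 - <<'E'
from h import *
go([.4411,-.0125,.0355],np.radians(-5.2))
E
```

```text
tcp [ 0.441  -0.0121  0.0464] yawdeg -5.19 t 13.1 q6 -0.21 gap 0.589 F [ 0.1  0.7 -0.2]
shift [0.0109 0.0001 0.0004] turn [ 0.0002  0.0001 -0.0008] deg [ 0.  0. -0.]
```

carry_out --rows "0.006 0 0 0 0 0 1; 0.004 0 0 0 0 0 1; 0.0015 0 0 0 0 0 1; 0 0 0 0 0 0 1"

```text
clock: 13.6
tcp_pos: [0.4407, -0.0124, 0.0352]
tool_rot: [1.332, 1.57, -0.33]
contact_force: [-3.6, 0.7, 13.3]
finger_gap: 0.59
```

carry_out --rows "0 0 0 0 0 0 0.4; 0 0 0 0 0 0 0; 0 0 0 0 0 0 0; 0 0 0 0 0 0 0"

```text
clock: 14.1
tcp_pos: [0.4406, -0.0124, 0.0342]
tool_rot: [-1.607, 1.571, 3.015]
contact_force: [-0.3, -0.9, -0.4]
finger_gap: 1.004
```

carry_out --rows "-0.03 0 0 0 0 0 0; -0.05 0 0 0 0 0 0; -0.05 0 0 0 0 0 0; -0.03 0 0 0 0 0 0; 0 0 0 0 0 0 0"

```text
clock: 14.72
tcp_pos: [0.4414, -0.0126, 0.196]
tool_rot: [1.36, 1.566, -0.302]
contact_force: [-1.3, 0.1, -0.6]
finger_gap: 1.003
```

```bash
python3 - <<'E'
from h import *
go([.4677,.1588,.2],np.radians(84.8))
go([.4677,.1588,.2],np.radians(-95.2))
w=r.get_image("top");cv2.imwrite('pics/t6.png',w['img'][:,:,::-1])
X=cloud(w);v=np.isfinite(X[...,2])
for n,lo,hi,c,rr in [("large",.088,.102,(.4378,-.0925),.035),("med",.074,.086,(.441,-.0125),.03),("small",.061,.07,(.466,.157),.021)]:
    Q=X[v];Q=Q[(Q[:,2]>lo)&(Q[:,2]<hi)&(np.hypot(*(Q[:,:2]-c).T)<rr)]
    if len(Q)>5: print(n,circ(Q))
w=r.get_image("side");cv2.imwrite('pics/s6.png',w['img'][:,:,::-1])
E
```

```text
tcp [ 0.4414 -0.0126  0.196 ] yawdeg -5.21 t 14.72 q6 -0.21 gap 1.003 F [-1.3  0.1 -0.6]
shift [-0.0041  0.0107 -0.173 ] turn [-1.5709  0.0041 -0.0027] deg [-90.    0.2  -0.2]
tcp [ 0.4414 -0.0126  0.196 ] yawdeg -5.21 t 14.72 q6 -0.21 gap 1.003 F [-1.3  0.1 -0.6]
shift [-0.0041  0.0107 -0.173 ] turn [ 1.5706 -0.0027 -0.0041] deg [90.  -0.2 -0.2]
large (array([ 0.4287, -0.0995]), 0.0188, array([ 0.4264, -0.101 ]), np.float64(0.0946), 105)
med (array([ 0.4408, -0.0021]), 0.0179, array([0.442, 0.001]), np.float64(0.0808), 84)
small (array([0.4664, 0.1593]), 0.0189, array([0.4662, 0.1593]), np.float64(0.0657), 236)
```

View pics/s6.png

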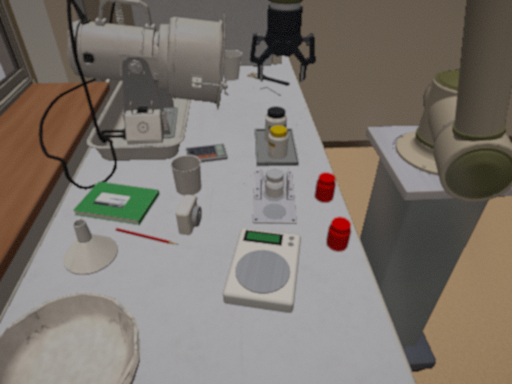

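carry_out --rows "0 0.002 -0.04 0 0 0 0; 0 0.002 -0.05 0 0 0 0; 0 0.002 -0.05 0 0 0 0; 0 0.002 -0.03 0 0 0 0; 0 0.002 -0.003 0 0 0 0"

```text
clock: 15.45
tcp_pos: [0.4657, 0.1604, 0.1927]
tool_rot: [-1.407, 1.568, -3.066]
contact_force: [-0.4, -0.9, -0.7]
finger_gap: 1.001
```

carry_out --rows "0 0 0 -0.175 0 0 0; 0 0 0 -0.175 0 0 0; 0 0 0 -0.175 0 0 0; 0 0 0 -0.175 0 0 0; 0 0 0 -0.175 0 0 0"

```text
clock: 16.08
tcp_pos: [0.466, 0.1579, 0.1933]
tool_rot: [-2.153, 1.569, -2.935]
contact_force: [-0.8, 0.3, -0.6]
finger_gap: 1.0
```

carry_out --rows "0 0 0 -0.175 0 0 0; 0 0 0 -0.175 0 0 0; 0 0 0 -0.175 0 0 0; 0 0 0 -0.17 0 0 0; 0 0 0 0 0 0 0"

```text
clock: 16.7
tcp_pos: [0.4661, 0.1581, 0.1935]
tool_rot: [-2.85, 1.569, -2.944]
contact_force: [0.5, -0.2, 0.1]
finger_gap: 1.002
```

```bash
python3 - <<'E'
from h import *
go([.468,.1592,.027],np.radians(84.8))
w=r.get_image("wrist");cv2.imwrite('pics/w7.png',w['img'][:,:,::-1])
X=cloud(w);v=np.isfinite(X[...,2])
for n,lo,hi,c,rr in [("small",.061,.07,(.468,.159),.023)]:
    Q=X[v];Q=Q[(Q[:,2]>lo)&(Q[:,2]<hi)&(np.hypot(*(Q[:,:2]-c).T)<rr)]
    if len(Q)>5: print(n,circ(Q))
E
```

```text
tcp [0.4661 0.1581 0.1935] yawdeg 84.6 t 16.7 q6 -1.39 gap 1.002 F [ 0.5 -0.2  0.1]
shift [0.1665 0.0014 0.0021] turn [-0.0036 -0.0017  0.0005] deg [-0.2 -0.1  0. ]
small (array([0.4685, 0.1599]), 0.0192, array([0.4678, 0.1599]), np.float64(0.0662), 1131)
```

View pics/w7.png

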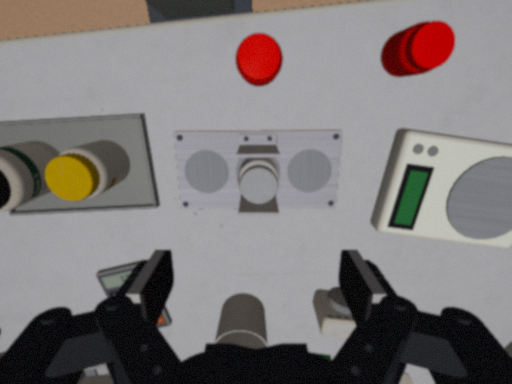

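carry_out --rows "0.05 0.0015 0.0023 0 0 0 0; 0.05 0 0 0 0 0 0; 0.04 0 0 0 0 0 0; 0.02 0 0 0 0 0 0; 0.008 0 0 0 0 0 0"

```text
clock: 17.38
tcp_pos: [0.4683, 0.1599, 0.0251]
tool_rot: [-2.936, 1.569, -3.031]
contact_force: [0.4, 0.1, -0.1]
finger_gap: 0.998
```

```bash
python3 - <<'E'
from h import *
go([.4684,.1597,.023],np.radians(84.8))
E
```

```text
tcp [0.4683 0.1599 0.0251] yawdeg 84.57 t 17.38 q6 -1.39 gap 0.998 F [ 0.4  0.1 -0.1]
shift [ 0.0021 -0.0002  0.0002] turn [-0.0041 -0.0022  0.0005] deg [-0.2 -0.1  0. ]
```

carry_out --rows "0.002 0 0 0 0 0 0; 0 0 0 0 0 0 0.5; 0 0 0 0 0 0 1; 0 0 0 0 0 0 1; 0 0 0 0 0 0 1"

```text
clock: 18.0
tcp_pos: [0.469, 0.1603, 0.0252]
tool_rot: [0.138, 1.569, 0.046]
contact_force: [-1.3, 0.4, 5.1]
finger_gap: 0.498
```

carry_out --rows "0 0 0 0 0 0 1; 0 0 0 0 0 0 1; 0 0 0 0 0 0 1; 0 0 0 0 0 0 1"

```text
clock: 18.5
tcp_pos: [0.4691, 0.1603, 0.0252]
tool_rot: [0.142, 1.569, 0.05]
contact_force: [-1.1, 0.6, 5.4]
finger_gap: 0.497
```

```bash
python3 - <<'E'
from h import *
go([.515,.409,.15],np.radians(84.8))
w=r.get_image("wrist");cv2.imwrite('pics/w8.png',w['img'][:,:,::-1])
X=cloud(w);v=np.isfinite(X[...,2])
w=r.get_image("top");X=cloud(w)
im=w['img'].astype(int);hsv=cv2.cvtColor(w['img'],cv2.COLOR_RGB2GRAY)
cv2.imwrite('pics/bal.png',cv2.resize(w['img'][170:250,100:200,::-1],(800,640),interpolation=cv2.INTER_CUBIC)[:600])
E
```

```text
tcp [0.4691 0.1603 0.0252] yawdeg 84.74 t 18.5 q6 -1.39 gap 0.497 F [-1.1  0.6  5.4]
shift [-0.1248  0.2519  0.0231] turn [-0.0011  0.0014 -0.0002] deg [-0.1  0.1 -0. ]
```

View pics/w8.png

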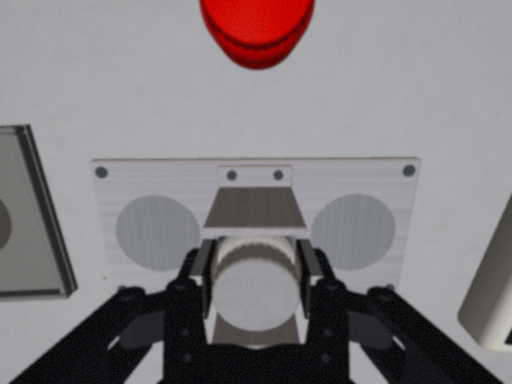

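View pics/bal.png

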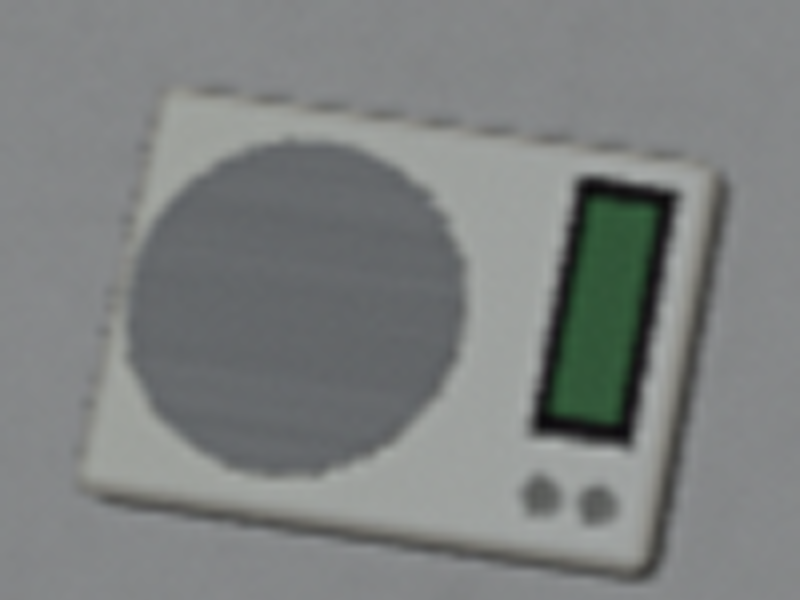

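carry_out --rows "-0.01 0 0 0 0 0 1; -0.03 0 0 0 0 0 1; -0.04 0 0 0 0 0 1; -0.03 0 0 0 0 0 1; 0 0 0 0 0 0 1"

```text
clock: 19.23
tcp_pos: [0.4696, 0.1604, 0.1366]
tool_rot: [0.184, 1.566, 0.092]
contact_force: [0.2, -0.2, -1.3]
finger_gap: 0.499
```

carry_out --rows "0 0.03 0.003 0 0 0 1; 0 0.05 0.005 0 0 0 1; 0 0.05 0.005 0 0 0 1; 0 0.05 0.005 0 0 0 1; 0 0.045 0.005 0 0 0 1"

```text
clock: 19.85
tcp_pos: [0.5118, 0.3838, 0.1329]
tool_rot: [-2.583, 1.569, -2.674]
contact_force: [0.2, -0.5, -1.3]
finger_gap: 0.502
```

carry_out --rows "0 0.022 0 0 0 0 1; 0 0.005 0 0 0 0 1; 0 0 0 0 0 0 1; 0 0 0 0 0 0 1"

```text
clock: 20.35
tcp_pos: [0.5148, 0.4081, 0.1343]
tool_rot: [-2.178, 1.57, -2.27]
contact_force: [-0.3, -0.9, -1.3]
finger_gap: 0.497
```

```bash
python3 - <<'E'
from h import *
w=r.get_image("top");print(ray(w,170+307/8,100+297/8,.04))
go([.515,.409,.06],np.radians(84.8))
w=r.get_image("wrist");cv2.imwrite('pics/w9.png',w['img'][:,:,::-1])
X=cloud(w);v=np.isfinite(X[...,2]);Q=X[v];Q=Q[(Q[:,2]>.026)&(Q[:,2]<.046)&(np.hypot(*(Q[:,:2]-(.515,.39)).T)<.13)]
print(len(Q),cv2.minAreaRect(Q[:,:2].astype(np.float32)))
w=r.get_image("side");cv2.imwrite('pics/s9.png',w['img'][:,:,::-1])
E
```

```text
[0.51287807 0.40886749 0.04      ]
tcp [0.5148 0.4082 0.1344] yawdeg 84.68 t 20.4 q6 -0.99 gap 0.495 F [ 0.1  0.1 -1.2]
shift [0.0744 0.0009 0.0001] turn [-0.0021 -0.0002  0.0003] deg [-0.1 -0.   0. ]
19879 ((0.5095070004463196, 0.38408342003822327), (0.16514427959918976, 0.11912465840578079), 76.51085662841797)
```

View pics/w9.png

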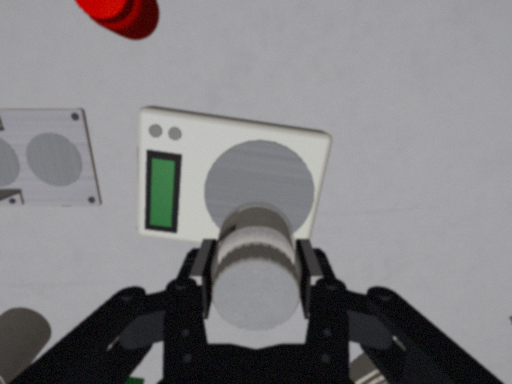

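View pics/s9.png

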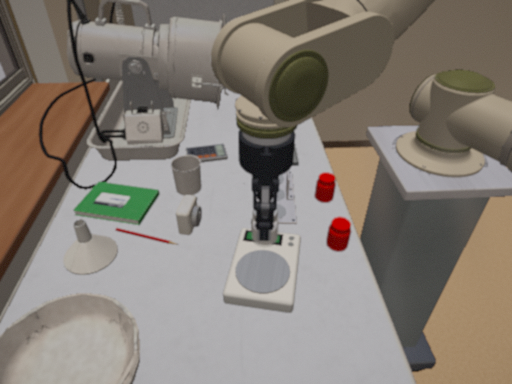

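carry_out --rows "0.02 0.001 0 0 0 0 1; 0.03 0 0 0 0 0 1; 0.015 0 0 0 0 0 1; 0.004 0 0 0 0 0 1; 0 0 0 0 0 0 1"

```text
clock: 21.12
tcp_pos: [0.5152, 0.4102, 0.066]
tool_rot: [0.616, 1.57, 0.525]
contact_force: [0.8, 0.4, -1.3]
finger_gap: 0.498
```

carry_out --rows "0.002 0 0 0 0 0 1; 0.0015 0 0 0 0 0 1; 0 0 0 0 0 0 1; 0 0 0 0 0 0 1"

```text
clock: 21.62
tcp_pos: [0.5149, 0.4101, 0.062]
tool_rot: [0.43, 1.571, 0.338]
contact_force: [0.9, -0.2, -1.7]
finger_gap: 0.495
```

Not yet at the expected .0592; a further 2.5 mm.

carry_out --rows "0.0015 0 0 0 0 0 1; 0.001 0 0 0 0 0 1; 0 0 0 0 0 0 1"

```text
clock: 22.0
tcp_pos: [0.5148, 0.4101, 0.0593]
tool_rot: [-2.368, 1.571, -2.46]
contact_force: [-0.4, -0.2, -1.1]
finger_gap: 0.5
```

carry_out --rows "0 0 0 0 0 0 0.4; 0 0 0 0 0 0 0; 0 0 0 0 0 0 0; 0 0 0 0 0 0 0"

```text
clock: 22.5
tcp_pos: [0.5149, 0.4101, 0.0594]
tool_rot: [0.62, 1.571, 0.529]
contact_force: [-0.0, -0.1, -0.8]
finger_gap: 0.998
```

carry_out --rows "-0.03 0 0 0 0 0 0; -0.05 0 0 0 0 0 0; -0.04 0 0 0 0 0 0; -0.02 0 0 0 0 0 0; 0 0 0 0 0 0 0"

```text
clock: 23.12
tcp_pos: [0.5152, 0.4103, 0.2008]
tool_rot: [0.588, 1.568, 0.497]
contact_force: [-0.7, 0.7, 0.4]
finger_gap: 0.999
```

```bash
python3 - <<'E'
from h import *
go([.4407,-.0124,.2],np.radians(-5.2))
w=r.get_image("wrist");cv2.imwrite('pics/w10.png',w['img'][:,:,::-1])
X=cloud(w);v=np.isfinite(X[...,2])
Q=X[v];Q=Q[(Q[:,2]>.092)&(Q[:,2]<.106)&(np.hypot(*(Q[:,:2]-(.515,.41)).T)<.04)]
print(len(Q),circ(Q))
w=r.get_image("side");cv2.imwrite('pics/s10.png',w['img'][:,:,::-1])
w=r.get_image("top");cv2.imwrite('pics/t10.png',w['img'][:,:,::-1])
X=cloud(w);v=np.isfinite(X[...,2])
for n,lo,hi,c,rr in [("large",.088,.102,(.4378,-.0925),.035),("med",.074,.086,(.441,-.0125),.03),("small",.09,.106,(.515,.41),.03)]:
    Q=X[v];Q=Q[(Q[:,2]>lo)&(Q[:,2]<hi)&(np.hypot(*(Q[:,:2]-c).T)<rr)]
    if len(Q)>5: print(n,circ(Q))
E
```

```text
tcp [0.5152 0.4103 0.2008] yawdeg 84.74 t 23.12 q6 -0.99 gap 0.999 F [-0.7  0.7  0.4]
shift [-0.0001 -0.4278 -0.0355] turn [ 1.5698  0.0007 -0.0035] deg [89.9  0.  -0.2]
1396 (array([0.5142, 0.4098]), 0.0192, array([0.5133, 0.4098]), np.float64(0.1001), 1396)
large (array([ 0.4369, -0.0932]), 0.0255, array([ 0.4367, -0.092 ]), np.float64(0.0945), 448)
med (array([ 0.4389, -0.0127]), 0.0224, array([ 0.4383, -0.0126]), np.float64(0.0808), 338)
```

View pics/w10.png

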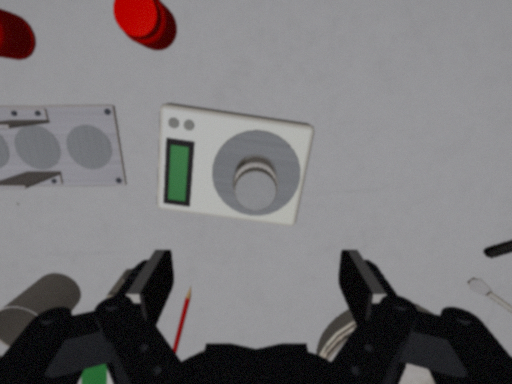

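View pics/t10.png

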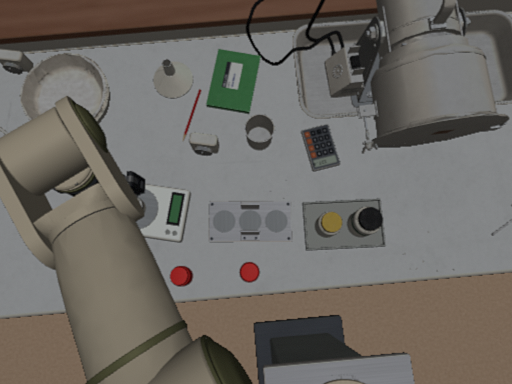

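carry_out --rows "0 -0.04 -0.003 0 0 0 0; 0 -0.055 -0.005 0 0 0 0; 0 -0.055 -0.005 0 0 0 0; 0 -0.055 -0.005 0 0 0 0; 0 -0.055 -0.005 0 0 0 0"

```text
clock: 23.9
tcp_pos: [0.4671, 0.1517, 0.1982]
tool_rot: [-2.932, 1.569, -3.024]
contact_force: [1.5, 0.8, 1.1]
finger_gap: 1.0
```

carry_out --rows "0 -0.055 -0.005 0 0 0 0; 0 -0.055 -0.005 0 0 0 0; 0 -0.04 -0.003 0 0 0 0; 0 -0.018 0 0 0 0 0; 0 0 0 0.17 0 0 0"

```text
clock: 24.52
tcp_pos: [0.4392, -0.0139, 0.1983]
tool_rot: [-3.106, 1.569, 2.909]
contact_force: [-0.5, 0.7, 0.2]
finger_gap: 0.998
```

carry_out --rows "0 0 0 0.175 0 0 0; 0 0 0 0.175 0 0 0; 0 0 0 0.175 0 0 0; 0 0 0 0.175 0 0 0; 0 0 0 0.175 0 0 0"

```text
clock: 25.15
tcp_pos: [0.4393, -0.0127, 0.1983]
tool_rot: [-2.296, 1.569, 2.844]
contact_force: [-0.6, -0.2, -0.5]
finger_gap: 0.997
```

carry_out --rows "0 0 0 0.175 0 0 0; 0 0 0 0.175 0 0 0; 0 0 0 0.175 0 0 0; 0 0 0 0 0 0 0"

```text
clock: 25.65
tcp_pos: [0.4394, -0.0127, 0.1985]
tool_rot: [-1.766, 1.569, 2.856]
contact_force: [-0.3, -0.4, -0.2]
finger_gap: 1.0
```

```bash
python3 - <<'E'
from h import *
go([.4407,-.0124,.0347],np.radians(-5.2))
w=r.get_image("wrist");cv2.imwrite('pics/w11.png',w['img'][:,:,::-1])
X=cloud(w);v=np.isfinite(X[...,2])
for n,lo,hi,c,rr in [("large",.088,.102,(.4378,-.0925),.035),("med",.074,.086,(.441,-.0125),.03)]:
    Q=X[v];Q=Q[(Q[:,2]>lo)&(Q[:,2]<hi)&(np.hypot(*(Q[:,:2]-c).T)<rr)]
    if len(Q)>5: print(n,circ(Q))
E
```

```text
tcp [ 0.4394 -0.0127  0.1985] yawdeg -5.12 t 25.65 q6 -0.21 gap 1.0 F [-0.3 -0.4 -0.2]
shift [ 0.1638  0.0016 -0.0003] turn [ 0.0013 -0.0003  0.0018] deg [ 0.1 -0.   0.1]
large (array([ 0.4389, -0.0922]), 0.0253, array([ 0.4391, -0.0899]), np.float64(0.0949), 1813)
med (array([ 0.4408, -0.0127]), 0.0223, array([ 0.4408, -0.0115]), np.float64(0.0812), 1637)
```

View pics/w11.png

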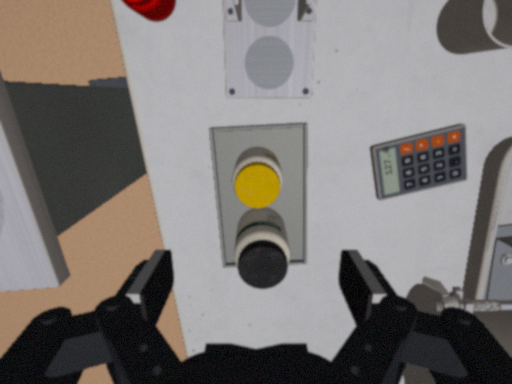

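carry_out --rows "0.045 0.0016 0 0 0 0 0; 0.05 0 0 0 0 0 0; 0.04 0 0 0 0 0 0; 0.02 0 0 0 0 0 0; 0.007 0 0 0 0 0 0"

```text
clock: 26.32
tcp_pos: [0.4408, -0.0128, 0.0362]
tool_rot: [-1.783, 1.568, 2.842]
contact_force: [-0.8, -0.4, 0.3]
finger_gap: 0.998
```

carry_out --rows "0 0 0 0 0 0 0.5; 0 0 0 0 0 0 1; 0 0 0 0 0 0 1; 0 0 0 0 0 0 1; 0 0 0 0 0 0 1"

```text
clock: 26.95
tcp_pos: [0.4418, -0.013, 0.0383]
tool_rot: [1.366, 1.569, -0.295]
contact_force: [-1.1, 0.7, 6.8]
finger_gap: 0.586
```

```bash
python3 - <<'E'
from h import *
go([.4636,.0989,.14],np.radians(-5.2))
E
```

```text
tcp [ 0.4418 -0.013   0.0383] yawdeg -5.19 t 26.95 q6 -0.21 gap 0.586 F [-1.1  0.7  6.8]
shift [-0.1017  0.0118 -0.1134] turn [ 0.0002  0.0004 -0.0019] deg [ 0.   0.  -0.1]
```

carry_out --rows "-0.01 0 0 0 0 0 1; -0.03 0 0 0 0 0 1; -0.04 0 0 0 0 0 1; -0.02 0 0 0 0 0 1; 0 0 0 0 0 0 1"

```text
clock: 27.58
tcp_pos: [0.4419, -0.013, 0.1388]
tool_rot: [1.361, 1.567, -0.3]
contact_force: [-0.0, 0.3, -0.9]
finger_gap: 0.584
```

carry_out --rows "0 0.003 -0.02 0 0 0 1; 0 0.003 -0.035 0 0 0 1; 0 0.003 -0.035 0 0 0 1; 0 0.003 -0.02 0 0 0 1; 0 0 -0.003 0 0 0 1"

```text
clock: 28.2
tcp_pos: [0.4631, 0.0994, 0.1364]
tool_rot: [-1.512, 1.569, 3.111]
contact_force: [0.5, -1.1, -0.3]
finger_gap: 0.589
```

carry_out --rows "0.03 0 0 0 0 0 1; 0.035 0 0 0 0 0 1; 0.02 0 0 0 0 0 1; 0 0 0 0 0 0 1; 0 0 0 0 0 0 1"

```text
clock: 28.82
tcp_pos: [0.4638, 0.0981, 0.0529]
tool_rot: [1.497, 1.57, -0.165]
contact_force: [0.6, -0.3, -0.6]
finger_gap: 0.588
```

```bash
python3 - <<'E'
from h import *
go([.463,.0985,.0405],np.radians(-5.2))
E
```

```text
tcp [0.4638 0.0981 0.0529] yawdeg -5.24 t 28.82 q6 0.05 gap 0.588 F [ 0.6 -0.3 -0.6]
shift [ 0.0124 -0.0009 -0.0003] turn [-0.0006  0.0001 -0.0007] deg [-0.  0. -0.]
```

carry_out --rows "0.006 0 0 0 0 0 1; 0.004 0 0 0 0 0 1; 0.0015 0 0 0 0 0 1; 0 0 0 0 0 0 1"

```text
clock: 29.32
tcp_pos: [0.4635, 0.0985, 0.0408]
tool_rot: [-1.363, 1.571, -3.024]
contact_force: [0.3, -0.5, -0.5]
finger_gap: 0.588
```

carry_out --rows "0.0007 0 0 0 0 0 1; 0 0 0 0 0 0 0.4; 0 0 0 0 0 0 0; 0 0 0 0 0 0 0; 0 0 0 0 0 0 0"

```text
clock: 29.95
tcp_pos: [0.4636, 0.0985, 0.0401]
tool_rot: [2.302, 1.571, 0.64]
contact_force: [0.3, -0.7, -0.8]
finger_gap: 1.002
```

carry_out --rows "-0.03 0 0 0 0 0 0; -0.05 0 0 0 0 0 0; -0.05 0 0 0 0 0 0; -0.03 0 0 0 0 0 0; 0 0 0 0 0 0 0"

```text
clock: 30.58
tcp_pos: [0.4643, 0.0985, 0.202]
tool_rot: [1.619, 1.566, -0.043]
contact_force: [0.7, -0.6, -1.0]
finger_gap: 1.004
```

```bash
python3 - <<'E'
from h import *
go([.4387,-.0928,.2],np.radians(-5.2))
w=r.get_image("wrist");cv2.imwrite('pics/w12.png',w['img'][:,:,::-1])
X=cloud(w);v=np.isfinite(X[...,2])
for n,lo,hi,c,rr in [("large",.088,.102,(.4378,-.0925),.035),("med",.076,.088,(.463,.0985),.03)]:
    Q=X[v];Q=Q[(Q[:,2]>lo)&(Q[:,2]<hi)&(np.hypot(*(Q[:,:2]-c).T)<rr)]
    if len(Q)>5: print(n,circ(Q))
E
```

```text
tcp [0.4643 0.0985 0.202 ] yawdeg -5.21 t 30.57 q6 0.05 gap 1.004 F [ 0.7 -0.6 -1. ]
shift [ 0.0019 -0.0082  0.1928] turn [-0.0001 -0.0002 -0.0046] deg [-0.  -0.  -0.3]
large (array([ 0.4407, -0.084 ]), 0.0233, array([ 0.4424, -0.0745]), np.float64(0.0948), 453)
med (array([0.4639, 0.0987]), 0.0225, array([0.4638, 0.1   ]), np.float64(0.0832), 1623)
```

View pics/w12.png

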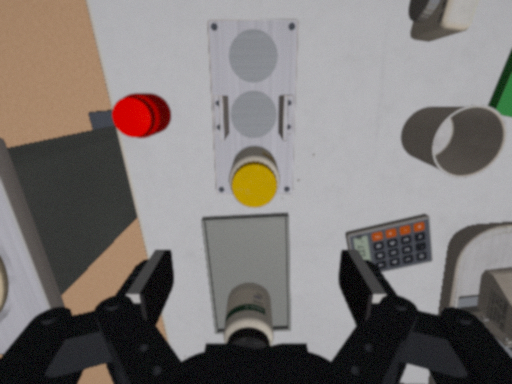

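carry_out --rows "0 -0.0016 0.04 0 0 0 0; 0 -0.0016 0.05 0 0 0 0; 0 -0.0016 0.05 0 0 0 0; 0 -0.0016 0.04 0 0 0 0; 0 -0.0016 0.013 0 0 0 0"

```text
clock: 31.25
tcp_pos: [0.4373, -0.0944, 0.1988]
tool_rot: [-1.929, 1.568, 2.689]
contact_force: [-0.6, 0.4, 0.0]
finger_gap: 1.004
```

carry_out --rows "0.03 0 0 0 0 0 0; 0.04 0 0 0 0 0 0; 0.02 0 0 0 0 0 0; 0 0 0 0 0 0 0"

```text
clock: 31.75
tcp_pos: [0.4371, -0.0919, 0.1086]
tool_rot: [-1.987, 1.566, 2.635]
contact_force: [1.2, -0.3, 0.5]
finger_gap: 1.001
```

```bash
python3 - <<'E'
from h import *
go([.4384,-.093,.0425],np.radians(-5.2))
E
```

```text
tcp [ 0.4371 -0.0919  0.1086] yawdeg -5.18 t 31.75 q6 -0.38 gap 1.001 F [ 1.2 -0.3  0.5]
shift [0.0661 0.0017 0.0012] turn [ 0.0004 -0.0019  0.0042] deg [ 0.  -0.1  0.2]
```

carry_out --rows "0.03 0.0015 0.0008 0 0 0 0; 0.025 0 0 0 0 0 0; 0.01 0 0 0 0 0 0; 0 0 0 0 0 0 0"

```text
clock: 32.25
tcp_pos: [0.4396, -0.0938, 0.0454]
tool_rot: [-2.462, 1.571, 2.16]
contact_force: [0.3, -0.5, -0.4]
finger_gap: 0.999
```

carry_out --rows "0 0 0 0 0 0 0.5; 0 0 0 0 0 0 1; 0 0 0 0 0 0 1; 0 0 0 0 0 0 1; 0 0 0 0 0 0 1"

```text
clock: 32.88
tcp_pos: [0.4398, -0.094, 0.0461]
tool_rot: [1.166, 1.569, -0.496]
contact_force: [-0.2, 1.4, 5.9]
finger_gap: 0.679
```

```bash
python3 - <<'E'
from h import *
go([.4733,.2167,.2],np.radians(-5.2))
E
```

```text
tcp [ 0.4398 -0.094   0.0461] yawdeg -5.21 t 32.88 q6 -0.38 gap 0.679 F [-0.2  1.4  5.9]
shift [-0.1541  0.0054 -0.3124] turn [-0.0002  0.0006 -0.0015] deg [-0.   0.  -0.1]
```

carry_out --rows "-0.01 0 0 0 0 0 1; -0.03 0 0 0 0 0 1; -0.05 0 0 0 0 0 1; -0.05 0 0 0 0 0 1; -0.015 0 0 0 0 0 1"

```text
clock: 33.5
tcp_pos: [0.4401, -0.0942, 0.2038]
tool_rot: [1.192, 1.565, -0.47]
contact_force: [-0.5, 0.3, -1.7]
finger_gap: 0.678
```

carry_out --rows "0 0.001 -0.02 0 0 0 1; 0 0.001 -0.045 0 0 0 1; 0 0.001 -0.05 0 0 0 1; 0 0.001 -0.05 0 0 0 1; 0 0.001 -0.05 0 0 0 1"

```text
clock: 34.12
tcp_pos: [0.4638, 0.1214, 0.201]
tool_rot: [1.592, 1.57, -0.07]
contact_force: [-0.0, 0.5, -0.6]
finger_gap: 0.675
```

carry_out --rows "0 0 -0.045 0 0 0 1; 0 0 -0.03 0 0 0 1; 0 0 -0.02 0 0 0 1; 0 0 0 0 0 0 1; 0 0 0 0 0 0 1"

```text
clock: 34.75
tcp_pos: [0.4725, 0.2138, 0.2005]
tool_rot: [0.497, 1.571, -1.165]
contact_force: [-0.1, -0.2, -1.9]
finger_gap: 0.68
```

```bash
python3 - <<'E'
from h import *
go([.4733,.216,.0485],np.radians(-5.2))
E
```

```text
tcp [0.4725 0.2138 0.2005] yawdeg -5.22 t 34.75 q6 0.29 gap 0.68 F [-0.1 -0.2 -1.9]
shift [ 0.152   0.0006 -0.0023] turn [-0.0004  0.0002 -0.0001] deg [-0.  0. -0.]
```

carry_out --rows "0.03 0.0006 -0.002 0 0 0 1; 0.05 0 0 0 0 0 1; 0.04 0 0 0 0 0 1; 0.02 0 0 0 0 0 1; 0.005 0 0 0 0 0 1"

```text
clock: 35.38
tcp_pos: [0.4731, 0.2154, 0.0544]
tool_rot: [-1.222, 1.569, -2.885]
contact_force: [-0.1, 0.0, -1.4]
finger_gap: 0.676
```

carry_out --rows "0.003 0 0 0 0 0 1; 0.002 0 0 0 0 0 1; 0 0 0 0 0 0 1; 0 0 0 0 0 0 1"

```text
clock: 35.88
tcp_pos: [0.4735, 0.2164, 0.0505]
tool_rot: [1.884, 1.57, 0.222]
contact_force: [0.9, 0.5, -1.9]
finger_gap: 0.673
```

carry_out --rows "0.0015 0 0 0 0 0 1; 0.001 0 0 0 0 0 1; 0 0 0 0 0 0 1"

```text
clock: 36.25
tcp_pos: [0.4734, 0.2164, 0.0481]
tool_rot: [2.015, 1.57, 0.353]
contact_force: [-1.3, 0.6, 5.1]
finger_gap: 0.677
```

carry_out --rows "0 0 0 0 0 0 0.4; 0 0 0 0 0 0 0; 0 0 0 0 0 0 0; 0 0 0 0 0 0 0"

```text
clock: 36.75
tcp_pos: [0.4734, 0.2163, 0.0475]
tool_rot: [-1.215, 1.571, -2.877]
contact_force: [0.4, -0.5, 0.4]
finger_gap: 1.002
```

carry_out --rows "-0.03 0 0 0 0 0 0; -0.05 0 0 0 0 0 0; -0.05 0 0 0 0 0 0; -0.04 0 0 0 0 0 0; 0 0 0 0 0 0 0"

```text
clock: 37.38
tcp_pos: [0.4744, 0.2166, 0.2204]
tool_rot: [1.858, 1.565, 0.197]
contact_force: [0.2, -0.2, -1.2]
finger_gap: 1.0
```

```bash
python3 - <<'E'
from h import *
go([.4387,-.0928,.2],np.radians(-5.2))
for n in ["wrist","side","top"]:
    w=r.get_image(n);cv2.imwrite(f'pics/{n}13.png',w['img'][:,:,::-1])
    X=cloud(w);v=np.isfinite(X[...,2])
    for n,lo,hi,c,rr in [("large",.09,.104,(.473,.2165),.035),("med",.076,.088,(.463,.0985),.03),("small",.09,.106,(.515,.41),.03)]:
        Q=X[v];Q=Q[(Q[:,2]>lo)&(Q[:,2]<hi)&(np.hypot(*(Q[:,:2]-c).T)<rr)]
        if len(Q)>5: print(n,circ(Q))
E
```

```text
tcp [0.4744 0.2166 0.2204] yawdeg -5.2 t 37.38 q6 0.29 gap 1.0 F [ 0.2 -0.2 -1.2]
shift [ 0.0198 -0.0076  0.3114] turn [-0.0001 -0.0017 -0.0059] deg [-0.  -0.1 -0.3]
large (array([0.4735, 0.2179]), 0.0251, array([0.4736, 0.2191]), np.float64(0.0969), 2017)
med (array([0.4638, 0.0988]), 0.0225, array([0.4638, 0.1012]), np.float64(0.0831), 1080)
large (array([0.4713, 0.219 ]), 0.0261, array([0.4717, 0.2225]), np.float64(0.0952), 308)
med (array([0.4604, 0.1007]), 0.0238, array([0.4621, 0.1036]), np.float64(0.0814), 182)
small (array([0.5121, 0.4104]), 0.0196, array([0.5127, 0.4142]), np.float64(0.0985), 378)
large (array([0.4716, 0.2147]), 0.0227, array([0.4737, 0.2037]), np.float64(0.0963), 113)
med (array([0.4616, 0.098 ]), 0.0218, array([0.462 , 0.0956]), np.float64(0.0827), 282)
small (array([0.5126, 0.4089]), 0.0194, array([0.5115, 0.408 ]), np.float64(0.0997), 266)
```

View pics/wrist13.png

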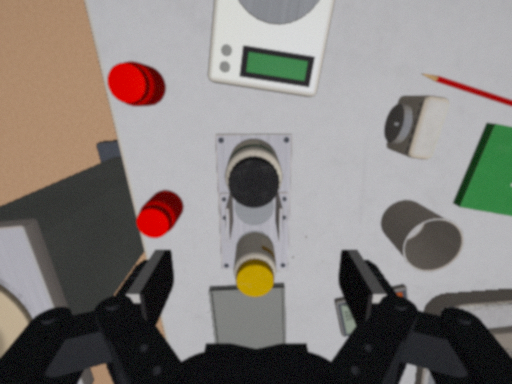

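View pics/side13.png

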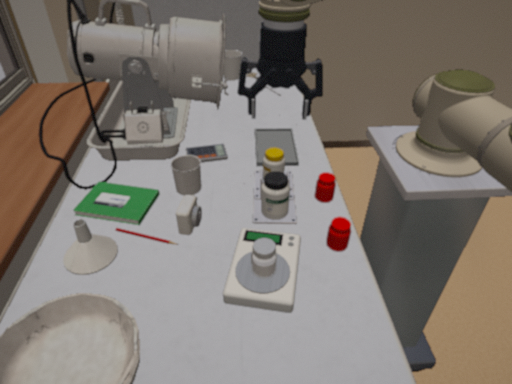

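All placed as wanted; large and medium back at their start positions to about 1 mm, small jar on the pan.

```bash
python3 -c "
from rig import r
print(r.job_done())"
```

```text
the job is handed in; nothing more can be done
None
```

The job is handed in. The small jar stands on the balance pan, and the large and medium jars are back in their places in the rack. I moved the large jar and then the medium jar to the tray, set the small jar on the pan, then returned the medium and large jars. It took about 37 s of the 128 s allowed.

- **Large and medium jars:** the wrist camera puts both within about 1.5 mm of where they stood at the start. Their cap tops are at 97 mm and 83 mm, as expected for upright jars on the rack plate.
- **Small jar:** it is within about 2 mm of the pan's centre, with its top at 100 mm, which fits it standing upright on the 40 mm pan.
- **Robot:** the gripper is open and raised clear of everything. The highest contact force I saw was about 13 N, while setting the medium jar in the tray.
- **Bystanders:** the beaker, timer, calculator and red look-alikes show no change in the pictures. I did not measure their positions again at the end.
- **Disagreements:** the cameras differ by about 2 to 3 mm from each other, roughly their stated accuracy and well inside the 15 mm limits. In the last top view the arm partly hid the large jar, so I relied on the wrist and side views for it.

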